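Unpile the electrical spares into their rack trays

ROBOT

A 6-joint arm with a two-finger parallel gripper is mounted at the origin on the work surface. World frame = base frame: x ahead of the robot, y to its left, z up, the work surface at z = 0. Lengths are in m, angles in degrees, forces in N, time in s.
With the tool pointing down it reaches from about 0.375 to 0.975 m from the base axis. Payload 3.8 kg.
Tool frame: the origin (TCP) lies on the centre line of the jaws, within the pads' length; the fingertips stand 14 mm ahead of it and the grasp point (between the pads) lies 5 mm behind it; z points along the fingers, y is the line along which they close (so a half turn about z gives the same grasp; the last joint's range is limited). The gripper opens to 85 mm and grips with 20 to 120 N. Pads are 22 mm wide; open, the fingers measure 114 mm over their backs; the gripper's body (76 mm by 85 mm) begins 54 mm behind the grasp point. The pads swing forward as they close: fully open they stand 13 mm farther back than shut.
Start: joints at [72.485, 15.12, 91.902, -0, 72.978, -2.114], TCP at [0.179, 0.651, 0.245] pointing down, gripper open.
Joint ranges: [-150.88, 150.88], [-54.13, 125.18], [17.81, 147.31], [-75.09, 255.09], [0, 152.58], [-146.25, 146.25]. Speed limits (degrees/s): [147.25, 147.25, 180, 180, 180, 180].

INTERFACE

Orientations are given as a 3x3 rotation matrix whose columns are the frame's x, y, z axes.
In Python, from station import r gives the robot as it stands. The module is installed in compiled form; this text tells all that it offers.
- The arm moves only by the tool step_arm, never from a script. Its arguments are lists of equal length, an entry for each row: "dp": the shift along the tool's x, y, z in m, a list of three; "spin": the turn about the tool's z in rad. A call has 1 to 12 rows; each row shifts and turns the commanded pose from where the row before left it, along the tool's axes as they then stand; what a row does not reach is not made up. A row lasts 1/12 s, in which the tool goes at most 41.7 mm and 7.16 degrees, less where a joint would pass 70% of its speed; a pose out of reach is approached as far as the arm can. A call with a gripper value outside its range is refused whole. "jaw" is the gripper's target within -1 to 1 (fully open at 1, half-way at 0, shut at -1), set as the call begins (left out, the last holds). The fingers move at their own pace and stop on an object; the grip force is fixed at half the most. Time passes only in rows, so rows that do not move let the fingers close. It gives the time, the measured TCP pose, the force, the opening and the grip force at its end, in the units of the state.
- r.read_state(): the state, without advancing time (a new reading comes with each control period).
- r.capture(name): name is "side" or "top"; returns the picture (420x560x3 uint8, red, green, blue); there is no depth.
- r.camera_model(name): a dict with "K" (3x3 intrinsics, pixels), "rvec" (rotation vector, rad) and "tvec" (3), from world to camera coordinates, as OpenCV has them. Camera axes: x right, y down, z forward; pixel columns grow to the right and rows downward; lengths in m; the calibration is good to about 2 mm. A picture is of the moment at which its call begins. camera_model takes no time and is no camera call.
- r.hand_in(): hands the job in; it is judged then, once.
Trained networks look in the newest picture that a camera, given by its name, has taken for a name from the list of things; names that differ only in an ending like _2 or _b are one class to them, and where a whole thing is asked for, a point or a joint stands for the part that bears it (a point fixed in the world has none). Each returns a list of dicts, best first, with "p" (0 to 1); they miss things now and then, are a little off and sometimes report something else, mostly with a low value. They report only what shows in the picture. A call takes as long as a camera call. They do not tell look-alikes from the thing itself.
- r.boxes_of(camera, thing): "bbox" ([left, top, right, bottom] in pixels, round what is visible of it).
- r.outline_of(camera, thing): "region" (420x560 bool, what is visible of it) and "bbox" ([left, top, right, bottom] in pixels, round what is visible of it).
The state is a dict: "time": time; "qpos": joint angles; "qvel": joint speeds; "joint_torque": joint torques, N m; "ee_pos": TCP position; "tcp_rot": TCP orientation; "ft_force": force on the tool from outside, world axes, zero at the start; "moment": the same for the moment, N m; "gripper_width": opening from 0.0 (shut) to 1.0 (fully open); "finger_force": force on a finger pad.
Only numpy, scipy, OpenCV 4.12 (cv2) and the standard library are available. Lean on these libraries where they do the work, as an engineer would, in place of code of your own. Each camera call takes 0.05 s, during which the arm holds its last target. There are 200 camera calls.

TASK

Electrical spares have been piled up on the bench: a grey screw-in fuse on a white LED driver on a blue tester on a red fuse tin. Take the pile apart from the top down, one thing at a time, and set each gently, without dropping or tipping it, into the aluminium rack tray painted with its own outline: centred on the outline, the fuse standing upright, the other three flat and in line with it (either way round). Leave the torch and the rack of bulbs as they stand.

Things in the scene. Friction and masses are not known exactly. Their poses are not given: they have to be found in the camera images.
- screw_fuse: screw-in fuse, standing upright on top of the pile, 48 mm tall: brass foot 20 mm across (bottom 4 mm), brass thread 25 mm across up to 26 mm, then a round grey cap 36 mm across and 22 mm tall to grip (26 to 48 mm above the foot). About 0.07 kg. Origin at the centre of its underside, z up
- led_driver: white plastic LED driver, a flat block 80 (x) by 40 (y) by 22 (z) mm lying on the tester and carrying the fuse. About 0.12 kg. Origin at the centre of its underside, x along its length, z up
- tester: blue plastic tester with a small green display, a flat block 105 (x) by 50 (y) by 28 (z) mm lying face up on the tin and carrying the driver. About 0.18 kg. Origin at the centre of its underside, x along its length, z up
- fuse_tin: red painted tin of fuses, closed, a block 120 (x) by 60 (y) by 32 (z) mm, lying on the bench at the bottom of the pile (whole pile 130 mm tall). About 0.25 kg. Origin at the centre of its underside, x along its length, z up
- tray_fuse: fixed slotted aluminium tray, 152 (x) by 88 (y) mm outside, floor 3 mm thick, with a low lip all round 3 mm thick whose top is 8 mm above the bench; painted in the middle of its floor is the black-edged outline of the fuse, a grey disc 38 mm across. Origin at the tray's centre on the bench surface (floor top at z = +3 mm); x along the tray and the outline
- tray_driver: fixed slotted aluminium tray, 152 (x) by 88 (y) mm outside, floor 3 mm thick, with a low lip all round 3 mm thick whose top is 8 mm above the bench; painted in the middle of its floor is the black-edged outline of the LED driver, a white rectangle 82 by 42 mm. Origin at the tray's centre on the bench surface (floor top at z = +3 mm); x along the tray and the outline
- tray_tester: fixed slotted aluminium tray, 152 (x) by 88 (y) mm outside, floor 3 mm thick, with a low lip all round 3 mm thick whose top is 8 mm above the bench; painted in the middle of its floor is the black-edged outline of the tester, a blue rectangle 107 by 52 mm. Origin at the tray's centre on the bench surface (floor top at z = +3 mm); x along the tray and the outline
- tray_tin: fixed slotted aluminium tray, 152 (x) by 88 (y) mm outside, floor 3 mm thick, with a low lip all round 3 mm thick whose top is 8 mm above the bench; painted in the middle of its floor is the black-edged outline of the fuse tin, a red rectangle 122 by 62 mm. Origin at the tray's centre on the bench surface (floor top at z = +3 mm); x along the tray and the outline
- torch: bystander: stainless steel torch standing on its 38 mm wide head, 113 mm tall, loose, beyond the trays. Origin at the centre of its underside
- bulb_rack: bystander: low perforated aluminium rack, 60 (x) by 233 (y) by 38 mm, with three upright LED bulbs (tops 122 mm above the bench), loose, beyond the trays. Origin at the centre of its underside
Things that resemble listed ones, but are neither listed nor needed, are in the scene too. There is more than one size of the led_driver; the job needs the larger.

How it is judged:
By the outcome, as a careful person would: the job done as asked, in the order asked, and still so for the second after the job is handed in, with the robot touching nothing.
It also fails if it takes over 131 s, if anything falls off the work surface, if the arm or the gripper's body presses on something with over 40 N, if the wrist force passes 120 N, or if a joint passes its speed limit or range.

## Working session

There is one attempt and no reset: what is moved stays moved. The work goes in short steps, Python scripts to look and compute and a tool call to move; the robot and the scene stay as the last step left them, time stands still between calls to the robot, and variables do not carry over. Pictures are saved under pics/ and viewed, at most 14 in all, crops included, and the job is handed in when it is done.

Besides the shell and the picture viewer there is one more tool, called after "Call:" in YAML: its name, and indented under it one key for each argument. step_arm: Moves the arm, as the interface text tells. Its arguments: {"type":"object","properties":{"dp":{"type":"array"},"spin":{"type":"array"},"jaw":{"type":"number"}},"required":["dp","spin"]}

```bash
mkdir -p pics
python3 - <<'E'
from station import r
import cv2,numpy as np
s=r.read_state();print(s['time'],s['ee_pos'],np.round(s['tcp_rot'],3).tolist(),s['gripper_width'])
for n in("top","side"):
    im=r.capture(n);cv2.imwrite(f'pics/{n}0.png',im[:,:,::-1])
    m=r.camera_model(n);R=cv2.Rodrigues(np.array(m['rvec']))[0];print(n,m,(-R.T@np.array(m['tvec']).ravel()).round(3))
    for t in("screw_fuse","led_driver","tester","fuse_tin","tray_fuse","tray_driver","tray_tester","tray_tin","torch","bulb_rack"):
        print(t,[(np.round(b['bbox']).astype(int).tolist(),round(b['p'],2)) for b in r.boxes_of(n,t)])
E
```

```text
0.0 [0.17904755 0.65009159 0.24394691] [[-0.964, 0.266, -0.001], [0.266, 0.964, -0.002], [0.0, -0.002, -1.0]] 0.999746459141381
top {'K': array([[407.60600687,   0.        , 276.21590146],
       [  0.        , 407.60600687, 215.31274174],
       [  0.        ,   0.        ,   1.        ]]), 'rvec': array([ 2.12804912, -2.10997464,  0.17632906]), 'tvec': array([-0.00509741,  0.60415349,  1.15002652])} [ 0.386 -0.02   1.24 ]
screw_fuse []
led_driver [([336, 232, 358, 264], 0.5)]
tester [([335, 229, 354, 267], 0.67), ([320, 158, 333, 178], 0.56)]
fuse_tin [([329, 234, 362, 270], 0.61)]
tray_fuse [([140, 241, 174, 294], 0.73), ([337, 231, 354, 268], 0.31)]
tray_driver [([380, 238, 418, 294], 0.76), ([265, 193, 296, 249], 0.64), ([194, 155, 275, 187], 0.16)]
tray_tester [([264, 198, 296, 251], 0.64), ([333, 230, 356, 263], 0.25)]
tray_tin [([195, 208, 230, 260], 0.9)]
torch [([318, 159, 335, 180], 0.49)]
bulb_rack [([194, 153, 275, 185], 0.85), ([141, 243, 172, 293], 0.29)]
side {'K': array([[379.9760066 ,   0.        , 280.27924437],
       [  0.        , 379.9760066 , 211.64281982],
       [  0.        ,   0.        ,   1.        ]]), 'rvec': array([ 2.46316297, -0.10148714,  0.02150064]), 'tvec': array([-0.57305756,  0.09191507,  0.97247263])} [ 0.537 -0.581  0.81 ]
screw_fuse [([245, 267, 265, 288], 0.52)]
led_driver [([236, 273, 278, 304], 0.81), ([305, 294, 328, 315], 0.71)]
tester [([236, 284, 288, 309], 0.88)]
fuse_tin [([208, 129, 259, 156], 0.72)]
tray_fuse [([209, 128, 260, 154], 0.61)]
tray_driver [([200, 357, 278, 419], 0.94), ([348, 245, 369, 283], 0.36)]
tray_tester [([260, 218, 324, 248], 0.83), ([199, 356, 278, 418], 0.59), ([210, 130, 261, 158], 0.5)]
tray_tin [([240, 165, 294, 191], 0.86)]
torch [([349, 245, 368, 283], 0.75)]
bulb_rack [([323, 139, 356, 221], 0.77)]
```

View pics/top0.png

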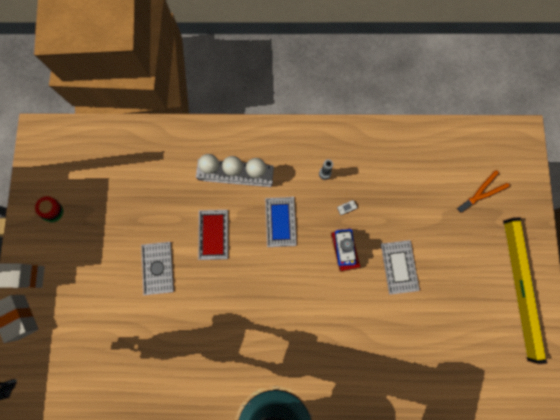

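View pics/side0.png

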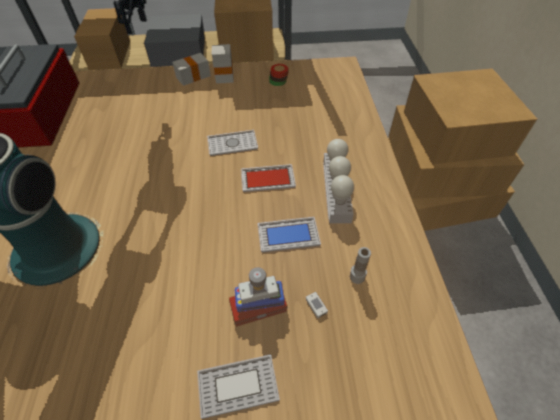

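Top view: the pile is at (345,248) and the trays are the fuse (157,268), tin (213,235), tester (281,222) and driver (400,267). There is a small white look-alike block at (347,207), with the torch at (326,170) and the bulbs at (234,170). In the side view the pile is at (258,295) and the small white one at (317,305). The driver on the pile is the larger, and it is the one carrying the fuse. I'll confirm this in an enlarged crop.

```bash
cat > h.py <<'E'
from station import r
import cv2,numpy as np
def cam(n):
    m=r.camera_model(n);return m['K'],np.array(m['rvec'],float),np.array(m['tvec'],float).ravel()
def plane(n,px,z):
    K,rv,t=cam(n);R=cv2.Rodrigues(rv)[0];px=np.atleast_2d(np.array(px,float))
    d=np.c_[px,np.ones(len(px))]@np.linalg.inv(K).T@R;c=-R.T@t
    return (c+d*((z-c[2])/d[:,2])[:,None])[:,:2]
def proj(n,X):
    K,rv,t=cam(n);return cv2.projectPoints(np.array(X,float).reshape(-1,1,3),rv,t,K,None)[0][:,0]
def rect(n,mask,z):
    "centroid, size and angle of the largest blob, on plane z"
    c=max(cv2.findContours(mask.astype(np.uint8),0,cv2.CHAIN_APPROX_NONE)[0],key=cv2.contourArea)
    m=np.zeros(mask.shape,np.uint8);cv2.drawContours(m,[c],-1,1,-1)
    w=plane(n,np.argwhere(m)[:,::-1],z)
    cw=w.mean(0);(u,s,vt)=np.linalg.svd(w-cw,full_matrices=False)
    return (cw*1000).round(1),(s/len(w)**.5*12**.5*1000).round(0),round(float(np.degrees(np.arctan2(vt[0][1],vt[0][0])))%180,1)
E
cat > a.py <<'E'
from h import *
T=cv2.imread('pics/top0.png');S=cv2.imread('pics/side0.png')
def crop(im,x,y,w,h):return cv2.resize(im[y:y+h,x:x+w],(400,300),interpolation=cv2.INTER_CUBIC)
cv2.imwrite('pics/c0.png',np.vstack([np.hstack([crop(T,310,190,80,60+0) ,crop(T,310,225,80,60)]),np.hstack([crop(S,220,260,120,90),crop(S,195,350,92,69)])]))
for n,im in(('top',T),('side',S)):
    b,g,rr=[im[:,:,i].astype(int) for i in range(3)]
    red=(rr>g+70)&(rr>b+70)&(g<50);blue=(b>rr+50)&(b>g+20)
    def win(m,x0,y0,x1,y1):
        o=np.zeros_like(m);o[y0:y1,x0:x1]=m[y0:y1,x0:x1];return o
    B=dict(top=dict(tin=(190,205,235,262),tes=(262,195,300,250)),side=dict(tin=(240,163,298,193),tes=(255,215,325,252)))[n]
    print(n,'tin',rect(n,win(red,*B['tin']),.003),'tester',rect(n,win(blue,*B['tes']),.003))
    for t,i in(('tray_fuse',0),('tray_driver',0),('tray_tester',0),('tray_tin',0)):
        pass
    r.capture(n)
    for t in('tray_fuse','tray_driver','tray_tester','tray_tin','torch','bulb_rack','screw_fuse','led_driver','tester','fuse_tin'):
        for o in r.outline_of(n,t)[:3]:
            z=dict(screw_fuse=.130,led_driver=.082,tester=.06,fuse_tin=.032).get(t,.005)
            print(n,t,round(o['p'],2),np.round(o['bbox']).astype(int).tolist(),*rect(n,o['region'],z))
E
python3 a.py
```

```text
top tin (array([552.8, 195.3]), array([119.,  60.]), 0.5) tester (array([594.4, -10.8]), array([109.,  54.]), 2.6)
top tray_fuse 0.61 [140, 242, 172, 295] [446.3 360.1] [153.  89.] 6.1
top tray_driver 0.58 [382, 240, 419, 294] [ 458.4 -370.7] [152.  90.] 7.1
top tray_tester 0.67 [263, 196, 295, 251] [593.6 -11.8] [156.  88.] 3.0
top tray_tin 0.73 [196, 205, 230, 260] [552.4 193.9] [156.  87.] 2.8
top torch 0.71 [319, 160, 334, 179] [ 759.7 -154.1] [57. 29.] 158.8
top bulb_rack 0.78 [194, 156, 273, 184] [754.2 134.4] [238.  85.] 84.6
top screw_fuse 0.64 [340, 239, 358, 248] [ 511.8 -194.3] [34. 31.] 121.4
top led_driver 0.82 [336, 231, 357, 264] [ 485.2 -198.8] [44. 35.] 89.5
top led_driver 0.51 [340, 203, 357, 212] [ 623.2 -202.6] [49. 25.] 113.2
top tester 0.57 [334, 231, 356, 268] [ 469.7 -197.8] [57. 26.] 74.9Traceback (most recent call last):
  File "a.py", line 11, in <module>
    print(n,'tin',rect(n,win(red,*B['tin']),.003),'tester',rect(n,win(blue,*B['tes']),.003))
                  ~~~~^^^^^^^^^^^^^^^^^^^^^^^^^^^
  File "h.py", line 13, in rect
    c=max(cv2.findContours(mask.astype(np.uint8),0,cv2.CHAIN_APPROX_NONE)[0],key=cv2.contourArea)
ValueError: max() iterable argument is empty
```

View pics/c0.png

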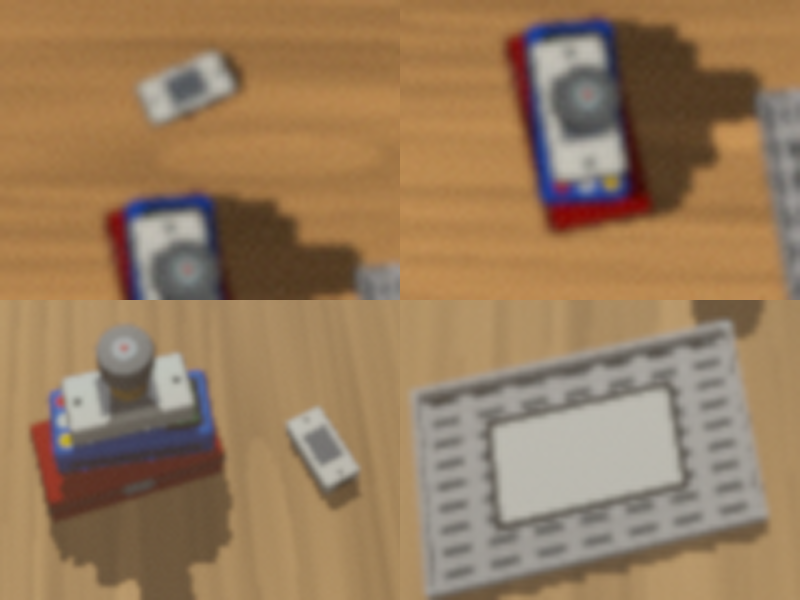

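The crop confirms it: the white block on the pile at top (345,248), carrying the fuse, is the larger driver at about 80 mm. The loose one at (347,207) is about 49 mm and is the decoy. Fuse cap centre is at top (347.4,243.4), side (257.5,274.1).

```bash
cat > b.py <<'E'
from h import *
print(plane('top',(347.4,243.4),.13),plane('side',(257.5,274.1),.13))
S=r.capture('side');T=r.capture('top')
p=lambda *a:print(*a)
hs=cv2.cvtColor(S,cv2.COLOR_RGB2HSV).astype(int);ht=cv2.cvtColor(T,cv2.COLOR_RGB2HSV).astype(int)
def win(m,x0,y0,x1,y1):
    o=np.zeros_like(m);o[y0:y1,x0:x1]=m[y0:y1,x0:x1];return o
redS=((hs[...,0]<6)|(hs[...,0]>172))&(hs[...,1]>140);bluS=(abs(hs[...,0]-112)<14)&(hs[...,1]>120)
whS=(hs[...,1]<40)&(hs[...,2]>165);whT=(ht[...,1]<45)&(ht[...,2]>165)
p('side tin',*rect('side',win(redS,240,163,298,193),.003),'tester',*rect('side',win(bluS,255,215,325,252),.003))
p('side drv',*rect('side',win(whS,212,370,262,405),.003));p('top drv',*rect('top',win(whT,380,240,420,294),.003))
for b in((215,135,252,152),(140,242,174,295)):pass
for t in('tray_fuse','tray_driver','tray_tester','tray_tin','torch','bulb_rack','screw_fuse','led_driver','tester','fuse_tin'):
    for o in r.outline_of('side',t)[:2]:
        z=dict(screw_fuse=.130,led_driver=.082,tester=.06,fuse_tin=.032).get(t,.005)
        p(t,round(o['p'],2),np.round(o['bbox']).astype(int).tolist(),*rect('side',o['region'],z))
E
python3 b.py
```

```text
[[ 0.51389531 -0.19615649]] [[ 0.51450518 -0.19439756]]
side tin [552.6 196.5] [121.  61.] 2.1 tester [594.7 -10.8] [104.  48.] 3.4
side drv [ 459.7 -369.5] [81. 41.] 7.5
top drv [ 459.1 -369.8] [78. 38.] 7.2
tray_fuse 0.79 [209, 129, 259, 156] [448.1 360.6] [153.  98.] 7.5
tray_fuse 0.43 [229, 298, 290, 325] [ 498.7 -220.4] [131.  47.] 178.3
tray_driver 0.84 [200, 352, 280, 420] [ 459.6 -370.9] [152.  89.] 7.6
tray_tester 0.58 [256, 220, 322, 250] [593.4 -11.2] [152.  92.] 3.8
tray_tester 0.28 [239, 164, 294, 191] [553.9 195. ] [155.  97.] 2.3
tray_tin 0.72 [240, 165, 293, 190] [553.2 194.4] [153.  93.] 2.1
torch 0.79 [349, 246, 368, 281] [ 760.6 -121. ] [104.  33.] 64.1
bulb_rack 0.96 [328, 141, 354, 224] [757.3 164.1] [315.  72.] 82.1
screw_fuse 0.63 [246, 267, 269, 290] [ 514.1 -202.3] [46. 31.] 94.1
led_driver 0.88 [307, 293, 326, 318] [ 631.1 -249.2] [51. 28.] 110.2
led_driver 0.65 [240, 276, 279, 300] [ 514.4 -206.1] [85. 44.] 9.8
tester 0.55 [236, 281, 289, 310] [ 515.4 -218.3] [123.  51.] 4.4
fuse_tin 0.86 [230, 299, 289, 327] [ 501.2 -233. ] [125.  45.] 179.1
```

Call:
step_arm:
  dp:
    - [0,0,0]
    - [0,0,0]
    - [0,0,0]
    - [0,0,0]
    - [-0.009,-0.036,0]
    - [-0.009,-0.036,0]
    - [-0.009,-0.036,0]
    - [-0.009,-0.036,0]
    - [-0.009,-0.036,0]
    - [-0.009,-0.036,0]
    - [-0.009,-0.036,0]
    - [-0.009,-0.036,0]
  spin: [-0.102,-0.102,-0.102,-0.102,0,0,0,0,0,0,0,0]
  jaw: 1

```text
time: 3.25
ee_pos: [0.2908, 0.3739, 0.2454]
tcp_rot: [[-0.99, -0.139, 0.001], [-0.139, 0.99, 0.0], [-0.001, 0.0, -1.0]]
ft_force: [1.2, -0.2, 1.4]
gripper_width: 0.998
finger_force: 0.0
```

```bash
cat > d.py <<'E'
# usage: d.py x y z(mm) [yangle]: remaining shift in tool axes (mm), turn (rad)
import sys;from h import *
a=[float(v) for v in sys.argv[1:]];s=r.read_state();R=np.array(s['tcp_rot'])
ya=np.degrees(np.arctan2(R[1,1],R[0,1]))
sp=0
if len(a)>3: sp=-np.radians((a[3]-ya+90)%180-90)
c,n=np.cos(sp),np.sin(sp);R2=R@np.array([[c,-n,0],[n,c,0],[0,0,1]])
d=np.array(a[:3])-s['ee_pos']*1000
print(s['time'].__round__(2),(s['ee_pos']*1000).round(1),'yang',ya.round(2),'spin',round(sp,4),'d before',(R.T@d).round(1),'d after spin',(R2.T@d).round(1),'q6',np.round(s['qpos'][[0,5]],1),'w',round(s['gripper_width'],3),'F',np.round(s['ft_force'],1),s['finger_force'])
E
python3 d.py 514 -195 200 98
```

```text
3.25 [290.8 373.9 245.4] yang 98.01 spin 0.0001 d before [-141.7 -594.5   45.3] d after spin [-141.8 -594.5   45.3] q6 [ 49.1 -48.9] w 0.998 F [ 1.2 -0.2  1.4] 0.0
```

Call:
step_arm:
  dp:
    - [-0.008,-0.036,0]
    - [-0.008,-0.036,0]
    - [-0.008,-0.036,0]
    - [-0.008,-0.036,0]
    - [-0.008,-0.036,0]
    - [-0.008,-0.036,0]
    - [-0.008,-0.036,0]
    - [-0.008,-0.036,0]
    - [-0.008,-0.036,0]
    - [-0.008,-0.036,0]
    - [-0.008,-0.036,0]
    - [-0.008,-0.036,0]
  spin: [0,0,0,0,0,0,0,0,0,0,0,0]

```text
time: 4.25
ee_pos: [0.4459, -0.0409, 0.2457]
tcp_rot: [[-0.99, -0.138, 0.001], [-0.138, 0.99, -0.0], [-0.001, -0.0, -1.0]]
ft_force: [0.4, 0.3, -0.1]
gripper_width: 0.998
finger_force: 0.0
```

Call:
step_arm:
  dp:
    - [-0.008,-0.032,0.005]
    - [-0.008,-0.032,0.01]
    - [-0.008,-0.032,0.01]
    - [-0.008,-0.032,0.01]
    - [-0.008,-0.02,0.01]
    - [-0.006,-0.014,0]
    - [0,0,0]
    - [0,0,0]
  spin: [0,0,0,0,0,0,0,0]

```text
time: 4.92
ee_pos: [0.5138, -0.1931, 0.2006]
tcp_rot: [[-0.99, -0.138, -0.0], [-0.138, 0.99, 0.001], [0.0, 0.001, -1.0]]
ft_force: [0.7, 0.5, -0.5]
gripper_width: 1.003
finger_force: 0.0
```

```bash
python3 d.py 514.2 -195.3 115 98
python3 - <<'E'
from h import *
T=r.capture('top');S=r.capture('side')
cv2.imwrite('pics/c1.png',np.vstack([cv2.resize(T[235:300,125:185],(480,520),interpolation=2)[:290,:,::-1],cv2.resize(S[230:320,210:340,::-1],(480,300),interpolation=2)]))
# fuse tray disc: darkest ring fit
for n,im,c in(('top',T,(157,268)),('side',S,(233,143))):
    w=plane(n,[c],.003)[0];best=[]
    g=cv2.cvtColor(im,cv2.COLOR_RGB2GRAY).astype(np.float32)
    a=np.linspace(0,2*np.pi,72)
    for dx in np.arange(-12,12.1,.5):
        for dy in np.arange(-12,12.1,.5):
            P=np.c_[w[0]+dx/1e3+.0185*np.cos(a),w[1]+dy/1e3+.0185*np.sin(a),0*a+.003];q=proj(n,P).astype(np.float32)
            best.append((cv2.remap(g,q[:,:1],q[:,1:],1).mean(),w[0]+dx/1e3,w[1]+dy/1e3))
    b=sorted(best)[:6];print(n,np.round(b,4).tolist())
E
```

```text
4.92 [ 513.8 -193.1  200.6] yang 97.92 spin -0.0014 d before [-0.1 -2.3 85.6] d after spin [-0.1 -2.3 85.6] q6 [ -23.2 -121.1] w 1.003 F [ 0.7  0.5 -0.5] 0.0
top [[92.0865, 0.4495, 0.3608], [92.1506, 0.4495, 0.3613], [92.2154, 0.449, 0.3608], [92.3353, 0.4495, 0.3603], [92.3412, 0.449, 0.3613], [92.3737, 0.45, 0.3608]]Traceback (most recent call last):
  File "<stdin>", line 11, in <module>
  File "h.py", line 10, in proj
    K,rv,t=cam(n);return cv2.projectPoints(np.array(X,float).reshape(-1,1,3),rv,t,K,None)[0][:,0]
           ~~~^^^
  File "h.py", line 4, in cam
    m=r.camera_model(n);return m['K'],np.array(m['rvec'],float),np.array(m['tvec'],float).ravel()
ValueError: time passes only in moves, steps and waits
```

View pics/c1.png

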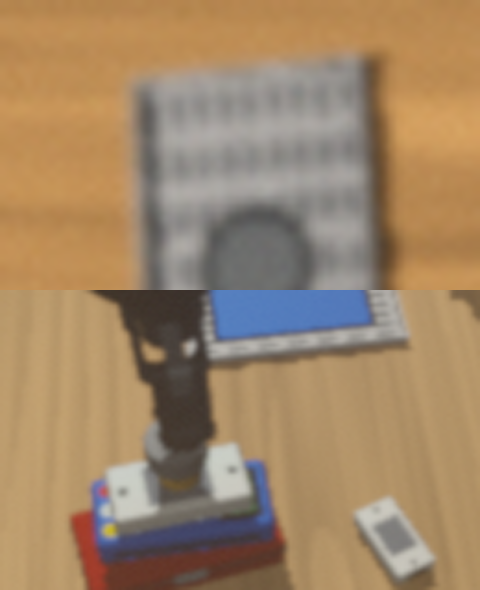

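The crop shows the fuse tray's grey disc clearly and the gripper aligned above the fuse cap. I'll descend and grip.

Call:
step_arm:
  dp:
    - [0,-0.002,0.015]
    - [0,0,0.02]
    - [0,0,0.02]
    - [0,0,0.015]
    - [0,0,0.01]
    - [0,0,0.006]
    - [0,0,0]
    - [0,0,0]
  spin: [0,0,0,0,0,0,0,0]

```text
time: 5.68
ee_pos: [0.5142, -0.1947, 0.115]
tcp_rot: [[-0.99, -0.139, 0.001], [-0.139, 0.99, -0.0], [-0.001, -0.0, -1.0]]
ft_force: [0.6, -0.6, -0.5]
gripper_width: 1.0
finger_force: 0.0
```

Call:
step_arm:
  dp:
    - [0,0,0]
    - [0,0,0]
    - [0,0,0]
    - [0,0,0]
    - [0,0,0]
    - [0,0,0]
    - [0,0,0]
    - [0,0,0]
    - [0,0,0]
    - [0,0,0]
  spin: [0,0,0,0,0,0,0,0,0,0]
  jaw: -1

```text
time: 6.52
ee_pos: [0.5143, -0.1953, 0.1151]
tcp_rot: [[-0.99, -0.139, 0.001], [-0.139, 0.99, -0.001], [-0.001, -0.001, -1.0]]
ft_force: [-1.5, 0.9, 5.9]
gripper_width: 0.405
finger_force: 59.6
```

```bash
sed -i 's/^def cam(n):/import functools\n@functools.cache\ndef cam(n):/' h.py
python3 - <<'E'
from h import *
S=r.capture('side');T=r.capture('top')
for n,im,c in(('top',T,(157,268)),('side',S,(233,143))):
    w=plane(n,[c],.003)[0];best=[]
    g=cv2.cvtColor(im,cv2.COLOR_RGB2GRAY).astype(np.float32)
    a=np.linspace(0,2*np.pi,72)
    for dx in np.arange(-12,12.1,.5):
        for dy in np.arange(-12,12.1,.5):
            P=np.c_[w[0]+dx/1e3+.0185*np.cos(a),w[1]+dy/1e3+.0185*np.sin(a),0*a+.003];q=proj(n,P).astype(np.float32)
            best.append((cv2.remap(g,q[:,:1],q[:,1:],1).mean(),w[0]+dx/1e3,w[1]+dy/1e3))
    b=np.array(sorted(best)[:6]);print(n,b.mean(0).round(4))
E
python3 d.py 448.5 360.7 200
```

```text
top [92.651   0.4492  0.3608]
side [93.1278  0.44    0.3699]
6.62 [ 514.3 -195.3  115.1] yang 97.97 spin 0 d before [-12.  559.7 -85.3] d after spin [-12.  559.7 -85.3] q6 [ -23.4 -121.4] w 0.404 F [-1.6 -0.2  6.6] 59.58448827266693
```

Call:
step_arm:
  dp:
    - [0,0,-0.003]
    - [0,0,-0.006]
    - [0,0,-0.012]
    - [0,0,-0.02]
    - [0,0.01,-0.025]
    - [-0.001,0.02,-0.01]
    - [-0.001,0.03,0]
    - [-0.001,0.036,0]
    - [-0.001,0.036,0]
    - [-0.001,0.036,0]
    - [-0.001,0.036,0]
    - [-0.001,0.036,0]
  spin: [0,0,0,0,0,0,0,0,0,0,0,0]

```text
time: 7.62
ee_pos: [0.4871, 0.0452, 0.1913]
tcp_rot: [[-0.99, -0.138, 0.001], [-0.138, 0.99, 0.0], [-0.001, -0.0, -1.0]]
ft_force: [0.1, 0.4, -0.4]
gripper_width: 0.405
finger_force: 59.8
```

Call:
step_arm:
  dp:
    - [0,0.036,0]
    - [0,0.036,0]
    - [0,0.036,0]
    - [0,0.036,0]
    - [0,0.036,0]
    - [0,0.036,0]
    - [0,0.036,0]
    - [0,0.03,0]
    - [0,0.02,0]
    - [0,0.01,0]
    - [0,0,0]
    - [0,0,0]
  spin: [0,0,0,0,0,0,0,0,0,0,0,0]

```text
time: 8.62
ee_pos: [0.4441, 0.3523, 0.1904]
tcp_rot: [[-0.99, -0.14, 0.0], [-0.14, 0.99, -0.001], [0.0, -0.001, -1.0]]
ft_force: [-0.2, 0.5, -0.3]
gripper_width: 0.403
finger_force: 59.8
```

```bash
python3 d.py 448.5 360.7 80
cat > c.py <<'E'
from h import *
import pickle
S=r.capture('side');T=r.capture('top')
def win(m,x0,y0,x1,y1):
    o=np.zeros_like(m);o[y0:y1,x0:x1]=m[y0:y1,x0:x1];return o
hs=cv2.cvtColor(S,cv2.COLOR_RGB2HSV).astype(int);ht=cv2.cvtColor(T,cv2.COLOR_RGB2HSV).astype(int)
E
python3 - <<'E'
from c import *
cv2.imwrite('pics/c2.png',np.vstack([cv2.resize(T[225:285,310:390,::-1],(480,300),interpolation=2),cv2.resize(S[90:180,170:300,::-1],(480,300),interpolation=2)]))
for n,h,b in(('top',ht,(325,228,370,275)),('side',hs,(230,262,295,305))):
    print(n,rect(n,win((h[...,1]<60)&(h[...,2]>140),*b),.082))
E
```

```text
8.62 [444.1 352.3 190.4] yang 98.04 spin 0 d before [ -5.5   7.8 110.4] d after spin [ -5.5   7.8 110.4] q6 [ 35.9 -62.1] w 0.403 F [-0.2  0.5 -0.3] 59.83423411846161
top (array([ 509.9, -196.7]), array([80., 40.]), 9.7)
side (array([ 510.5, -198.6]), array([81., 39.]), 10.4)
```

View pics/c2.png

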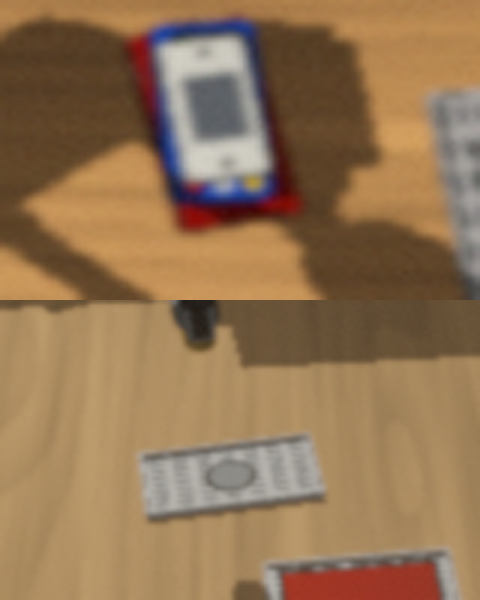

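```bash
python3 -c "
from h import *
print(plane('side',(232.6,142.5),.003))"
```

```text
[[0.45054433 0.36099808]]
```

Call:
step_arm:
  dp:
    - [-0.0055,0.008,0.02]
    - [0,0,0.03]
    - [0,0,0.03]
    - [0,0,0.03]
    - [0,0,0.02]
    - [0,0,0.01]
    - [0,0,0]
    - [0,0,0]
  spin: [0,0,0,0,0,0,0,0]

```text
time: 9.38
ee_pos: [0.449, 0.3605, 0.0506]
tcp_rot: [[-0.99, -0.138, -0.0], [-0.138, 0.99, -0.0], [0.0, -0.0, -1.0]]
ft_force: [0.7, 0.4, -0.5]
gripper_width: 0.404
finger_force: 59.8
```

Call:
step_arm:
  dp:
    - [0,0,0.005]
    - [0,0,0.004]
    - [0,0,0.002]
    - [0,0,0.001]
    - [0,0,0.001]
    - [0,0,0]
    - [0,0,0]
  spin: [0,0,0,0,0,0,0]

```text
time: 9.97
ee_pos: [0.4485, 0.3614, 0.0374]
tcp_rot: [[-0.99, -0.139, 0.0], [-0.139, 0.99, 0.0], [-0.0, 0.0, -1.0]]
ft_force: [0.1, 0.1, -1.6]
gripper_width: 0.401
finger_force: 59.8
```

Run:
```python
from c import *
cv2.imwrite('pics/c3.png',np.vstack([cv2.resize(T[238:298,120:200,::-1],(480,300),interpolation=2),cv2.resize(S[90:180,170:300,::-1],(480,300),interpolation=2)]))
```

```text
(no output)
```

View pics/c3.png

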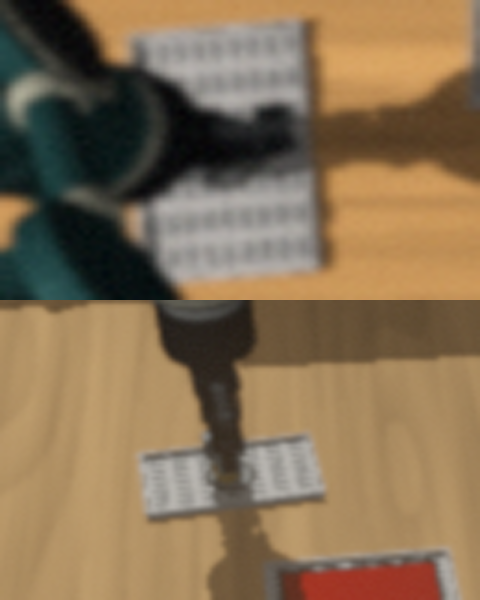

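The fuse hangs just above the outline at side (232,143). I'll lower the last millimetre and watch the force.

Call:
step_arm:
  dp:
    - [-0.001,0,0.0005]
    - [0,0,0.0005]
    - [0,0,0]
    - [0,0,0]
  spin: [0,0,0,0]

```text
time: 10.4
ee_pos: [0.4496, 0.3615, 0.0363]
tcp_rot: [[-0.99, -0.139, 0.0], [-0.139, 0.99, 0.0], [-0.0, 0.0, -1.0]]
ft_force: [0.7, 0.8, -1.6]
gripper_width: 0.402
finger_force: 59.8
```

Call:
step_arm:
  dp:
    - [0,0,0.0005]
    - [0,0,0]
    - [0,0,0]
  spin: [0,0,0]

```text
time: 10.65
ee_pos: [0.4497, 0.3616, 0.0362]
tcp_rot: [[-0.99, -0.139, 0.0], [-0.139, 0.99, 0.0], [-0.0, 0.0, -1.0]]
ft_force: [-1.0, -1.3, 3.7]
gripper_width: 0.399
finger_force: 60.0
```

Call:
step_arm:
  dp:
    - [0,0,0]
    - [0,0,0]
    - [0,0,0]
    - [0,0,0]
    - [0,0,0]
  spin: [0,0,0,0,0]
  jaw: 0.7

```text
time: 11.07
ee_pos: [0.4494, 0.3614, 0.0356]
tcp_rot: [[-0.99, -0.139, -0.0], [-0.139, 0.99, -0.0], [0.0, -0.0, -1.0]]
ft_force: [-0.3, -0.2, 0.2]
gripper_width: 0.853
finger_force: 0.0
```

Call:
step_arm:
  dp:
    - [0,0,-0.005]
    - [0,0,-0.015]
    - [0,0,-0.025]
    - [0,0,-0.03]
    - [0,0,-0.035]
    - [0,-0.02,-0.03]
    - [0,-0.03,-0.01]
    - [0,-0.036,0]
    - [0,-0.036,0]
    - [0,-0.036,0]
    - [0,-0.036,0]
    - [0,-0.036,0]
  spin: [0,0,0,0,0,0,0,0,0,0,0,0]
  jaw: 1

```text
time: 12.07
ee_pos: [0.4814, 0.1321, 0.1864]
tcp_rot: [[-0.99, -0.139, 0.001], [-0.139, 0.99, 0.0], [-0.001, 0.0, -1.0]]
ft_force: [0.3, 0.5, 0.2]
gripper_width: 1.001
finger_force: 0.0
```

```bash
python3 d.py 510.2 -197.5 130 100
python3 - <<'E'
from c import *
cv2.imwrite('pics/c4.png',np.vstack([cv2.resize(T[238:298,120:200,::-1],(480,300),interpolation=2),cv2.resize(S[90:180,170:300,::-1],(480,300),interpolation=2)]))
E
```

```text
12.07 [481.4 132.1 186.4] yang 98.0 spin -0.0348 d before [  17.4 -330.5   56.4] d after spin [  28.9 -329.6   56.4] q6 [ 12.5 -85.5] w 1.001 F [0.3 0.5 0.2] 0.0
```

View pics/c4.png

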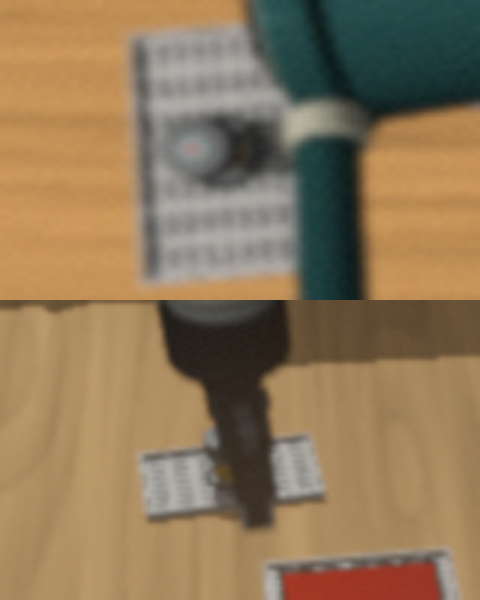

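The fuse stands upright on the disc, cap at top (152,268). Next is the driver at (510.2,-197.5), yaw 10.

Call:
step_arm:
  dp:
    - [0,0,0]
    - [0.003,-0.033,0]
    - [0.003,-0.036,0]
    - [0.003,-0.036,0]
    - [0.003,-0.036,0]
    - [0.003,-0.036,0]
    - [0.003,-0.036,0]
    - [0.003,-0.036,0]
    - [0.003,-0.036,0]
    - [0.003,-0.025,0.01]
    - [0.002,-0.02,0.02]
    - [0,0,0.026]
  spin: [-0.035,0,0,0,0,0,0,0,0,0,0,0]

```text
time: 13.17
ee_pos: [0.5131, -0.2003, 0.1321]
tcp_rot: [[-0.985, -0.171, 0.007], [-0.171, 0.985, -0.004], [-0.006, -0.005, -1.0]]
ft_force: [-0.8, -0.4, 0.3]
gripper_width: 1.002
finger_force: 0.0
```

```bash
python3 d.py 510.2 -197.5 75 100
python3 - <<'E'
from c import *
m=(hs[...,1]<60)&(hs[...,2]>140)
print(plane('top',(152.2,267.6),.051))
for dy in (0,):
  cv2.imwrite('pics/c5.png',np.vstack([cv2.resize(T[238:298,120:200,::-1],(480,300),interpolation=2),cv2.resize(S[90:180,170:300,::-1],(480,300),interpolation=2)]))
E
```

```text
13.17 [ 513.1 -200.3  132.1] yang 99.82 spin -0.0031 d before [ 2.7  3.6 57.1] d after spin [ 2.7  3.6 57.1] q6 [ -23.9 -123.7] w 1.002 F [-0.8 -0.4  0.3] 0.0
[[0.44756746 0.35968009]]
```

View pics/c5.png

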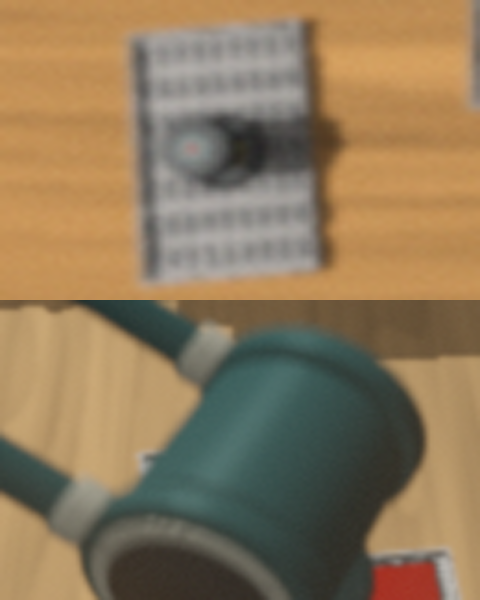

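Call:
step_arm:
  dp:
    - [0.0025,0.003,0.01]
    - [0,0,0.01]
    - [0,0,0.005]
    - [0,0,0]
    - [0,0,0]
  spin: [0,0,0,0,0]

```text
time: 13.68
ee_pos: [0.5073, -0.1933, 0.1051]
tcp_rot: [[-0.985, -0.174, 0.0], [-0.174, 0.985, -0.0], [-0.0, -0.0, -1.0]]
ft_force: [0.0, 0.1, 0.3]
gripper_width: 1.004
finger_force: 0.0
```

```bash
python3 d.py 510.2 -197.5 75 100
```

```text
13.68 [ 507.3 -193.3  105.1] yang 100.04 spin 0.0006 d before [-2.1 -4.7 30.1] d after spin [-2.1 -4.7 30.1] q6 [ -23.5 -123.5] w 1.004 F [0.  0.1 0.3] 0.0
```

Call:
step_arm:
  dp:
    - [-0.002,-0.0045,0.01]
    - [0,0,0.01]
    - [0,0,0.006]
    - [0,0,0.004]
    - [0,0,0]
    - [0,0,0]
  spin: [0,0,0,0,0,0]

```text
time: 14.18
ee_pos: [0.5094, -0.1978, 0.0741]
tcp_rot: [[-0.985, -0.173, -0.001], [-0.173, 0.985, 0.001], [0.001, 0.001, -1.0]]
ft_force: [0.2, 0.3, 0.0]
gripper_width: 1.001
finger_force: 0.0
```

Call:
step_arm:
  dp:
    - [0,0,0]
    - [0,0,0]
    - [0,0,0]
    - [0,0,0]
    - [0,0,0]
    - [0,0,0]
    - [0,0,0]
    - [0,0,0]
    - [0,0,0]
    - [0,0,0]
  spin: [0,0,0,0,0,0,0,0,0,0]
  jaw: -1

```text
time: 15.02
ee_pos: [0.5105, -0.1982, 0.0756]
tcp_rot: [[-0.985, -0.173, 0.001], [-0.173, 0.985, -0.001], [-0.001, -0.001, -1.0]]
ft_force: [-0.3, 0.3, 5.4]
gripper_width: 0.453
finger_force: 63.5
```

```bash
python3 d.py 459.3 -369.7 120 97.3
python3 - <<'E'
from c import *
cv2.imwrite('pics/c6.png',np.vstack([cv2.resize(T[225:285,310:390,::-1],(480,300),interpolation=2),cv2.resize(S[240:330,200:330,::-1],(480,300),interpolation=2)]))
E
```

```text
15.02 [ 510.5 -198.2   75.6] yang 99.98 spin 0.0468 d before [  80.1 -160.   -44.4] d after spin [  72.5 -163.6  -44.4] q6 [ -23.8 -123.8] w 0.453 F [-0.3  0.3  5.4] 63.47198009490967
```

View pics/c6.png

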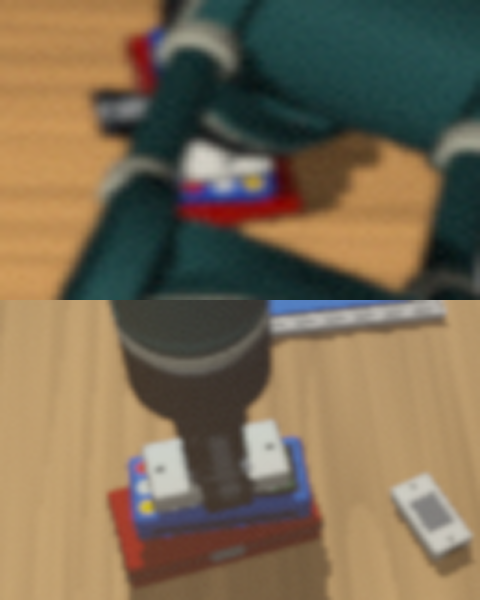

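The driver is gripped at 38.5 mm, in the middle of its length. I'll lift it and carry it to its tray.

Call:
step_arm:
  dp:
    - [0,0,-0.003]
    - [0,0,-0.006]
    - [0,0,-0.012]
    - [0,0,-0.02]
    - [0,0,-0.015]
    - [0.009,-0.02,0]
    - [0.012,-0.027,0]
    - [0.015,-0.034,0]
    - [0.015,-0.034,0]
    - [0.012,-0.027,0]
    - [0.009,-0.021,0]
    - [0,0,0]
  spin: [0,0,0,0,0.047,0,0,0,0,0,0,0]

```text
time: 16.12
ee_pos: [0.458, -0.3729, 0.1318]
tcp_rot: [[-0.992, -0.124, 0.0], [-0.124, 0.992, -0.003], [-0.0, -0.003, -1.0]]
ft_force: [0.1, 0.4, -1.3]
gripper_width: 0.46
finger_force: 62.8
```

Call:
step_arm:
  dp:
    - [0,0,0]
    - [0,0,0]
    - [0,0,0]
  spin: [0,0,0]

```text
time: 16.37
ee_pos: [0.4592, -0.3676, 0.1308]
tcp_rot: [[-0.992, -0.128, -0.0], [-0.128, 0.992, 0.001], [0.0, 0.001, -1.0]]
ft_force: [0.1, -0.9, -1.1]
gripper_width: 0.455
finger_force: 62.8
```

```bash
python3 d.py 459.3 -369.7 18.5 97.3
python3 - <<'E'
from c import *
print('tester/tin colour blobs')
for n,h,b in(('top',ht,(325,222,370,275)),('side',hs,(225,262,300,330))):
    blu=(abs(h[...,0]-112)<14)&(h[...,1]>110);print(n,rect(n,win(blu,*b),.06))
cv2.imwrite('pics/c7.png',np.vstack([cv2.resize(T[225:285,310:390,::-1],(480,300),interpolation=2),cv2.resize(S[240:330,200:330,::-1],(480,300),interpolation=2)]))
E
```

```text
16.37 [ 459.2 -367.6  130.8] yang 97.33 spin 0.0006 d before [ 1.000e-01 -2.200e+00  1.123e+02] d after spin [ 1.000e-01 -2.200e+00  1.123e+02] q6 [ -41.1 -138.5] w 0.455 F [ 0.1 -0.9 -1.1] 62.78865694999695
tester/tin colour blobs
top (array([ 515.2, -199.6]), array([94., 50.]), 1.4)
side (array([ 510.7, -206.5]), array([77., 50.]), 3.0)
```

View pics/c7.png

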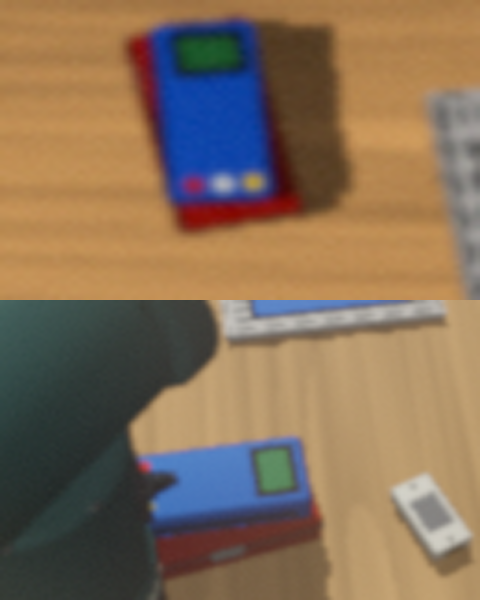

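The tester is now clear, at top (345,244) with yaw about 6. I'll lower the driver.

Call:
step_arm:
  dp:
    - [0,-0.002,0.02]
    - [0,0,0.03]
    - [0,0,0.03]
    - [0,0,0.018]
    - [0,0,0.008]
    - [0,0,0.003]
    - [0,0,0]
    - [0,0,0]
    - [0,0,0]
  spin: [0,0,0,0,0,0,0,0,0]

```text
time: 17.22
ee_pos: [0.4607, -0.3717, 0.0237]
tcp_rot: [[-0.992, -0.127, 0.003], [-0.127, 0.992, -0.002], [-0.002, -0.003, -1.0]]
ft_force: [0.2, -0.3, -1.7]
gripper_width: 0.454
finger_force: 62.8
```

Call:
step_arm:
  dp:
    - [0,0,0.001]
    - [0,0,0.001]
    - [0,0,0]
    - [0,0,0]
  spin: [0,0,0,0]

```text
time: 17.55
ee_pos: [0.4594, -0.3709, 0.0201]
tcp_rot: [[-0.992, -0.127, 0.0], [-0.127, 0.992, -0.0], [-0.0, -0.0, -1.0]]
ft_force: [0.4, 0.1, -1.5]
gripper_width: 0.456
finger_force: 62.8
```

```bash
python3 d.py 459.3 -369.7 18.5 97.3
python3 - <<'E'
from c import *
for n,h,b in(('top',ht,(380,236,425,296)),('side',hs,(205,345,275,412))):
    m=(h[...,1]<40)&(h[...,2]>185);print(n,rect(n,win(m,*b),.025))
for n,im in(('t',T[235:300,370:440]),('s',S[330:420,180:300])):pass
cv2.imwrite('pics/c8.png',np.vstack([cv2.resize(T[235:295,360:440,::-1],(480,300),interpolation=2),cv2.resize(S[330:420,170:300,::-1],(480,300),interpolation=2)]))
E
```

```text
17.55 [ 459.4 -370.9   20.1] yang 97.28 spin -0.0003 d before [-0.1  1.2  1.6] d after spin [-0.1  1.2  1.6] q6 [ -41.3 -138.6] w 0.456 F [ 0.4  0.1 -1.5] 62.81307935714722
top (array([ 488.5, -356.7]), array([16., 15.]), 121.0)
side (array([ 490.5, -369.3]), array([34., 16.]), 85.6)
```

View pics/c8.png

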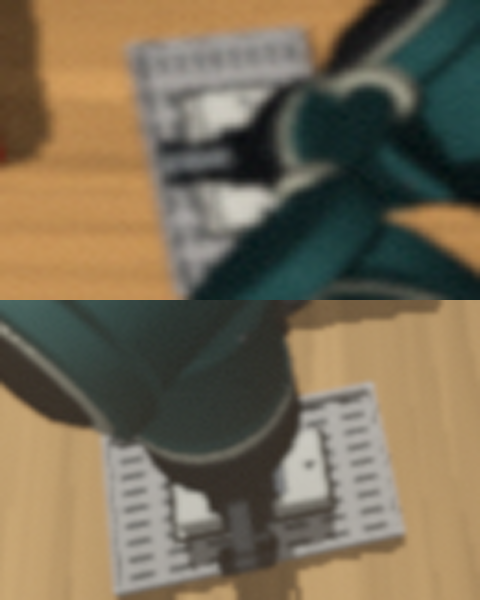

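The driver is over its outline, at side (235,385). I'll lower the last bit.

Call:
step_arm:
  dp:
    - [0,0.001,0.001]
    - [0,0,0.0005]
    - [0,0,0]
    - [0,0,0]
  spin: [0,0,0,0]

```text
time: 17.98
ee_pos: [0.4593, -0.3697, 0.0186]
tcp_rot: [[-0.992, -0.127, 0.0], [-0.127, 0.992, 0.0], [-0.0, 0.0, -1.0]]
ft_force: [-1.6, 0.6, 2.4]
gripper_width: 0.453
finger_force: 63.2
```

Contact. I'll open to about 50 mm (clear of the lips) and lift.

Call:
step_arm:
  dp:
    - [0,0,0]
    - [0,0,0]
    - [0,0,0]
    - [0,0,0]
    - [0,0,0]
  spin: [0,0,0,0,0]
  jaw: 0.15

```text
time: 18.4
ee_pos: [0.4592, -0.3697, 0.0182]
tcp_rot: [[-0.992, -0.127, -0.0], [-0.127, 0.992, 0.0], [0.0, 0.0, -1.0]]
ft_force: [-0.2, -0.4, 0.7]
gripper_width: 0.575
finger_force: 0.0
```

Call:
step_arm:
  dp:
    - [0,0,-0.003]
    - [0,0,-0.008]
    - [0,0,-0.015]
    - [0,0,-0.025]
    - [0,0,-0.035]
    - [0,0,-0.035]
    - [0,0.02,-0.01]
    - [0,0.036,0]
    - [0,0.036,0]
    - [0,0.036,0]
    - [0,0.03,0]
    - [0,0,0]
  spin: [0,0,0,0,0,0,0,0,0,0,0,0]

```text
time: 19.4
ee_pos: [0.4376, -0.2084, 0.1494]
tcp_rot: [[-0.992, -0.13, -0.001], [-0.13, 0.992, 0.003], [0.001, 0.003, -1.0]]
ft_force: [-0.4, 0.0, -0.5]
gripper_width: 0.572
finger_force: 0.0
```

Call:
step_arm:
  dp:
    - [-0.03,0.036,0]
    - [-0.03,0.03,0]
    - [-0.03,0.03,0]
    - [-0.03,0.03,0]
    - [0,0,0]
    - [0,0,0]
    - [0,0,0]
  spin: [0,0,0,0,0,0,0]
  jaw: 1

```text
time: 19.98
ee_pos: [0.538, -0.0793, 0.1495]
tcp_rot: [[-0.992, -0.128, -0.0], [-0.128, 0.992, -0.001], [0.0, -0.001, -1.0]]
ft_force: [-0.8, -0.3, -0.3]
gripper_width: 1.001
finger_force: 0.0
```

```bash
cat > e.py <<'E'
from c import *
def box(x,y,z0,L,W,H,yaw):
    c,s=np.cos(yaw),np.sin(yaw)
    return np.array([[x+a*c-b*s,y+a*s+b*c,z] for z in(z0,z0+H) for a in(-L/2,L/2) for b in(-W/2,W/2)])
def fit(masks,z0,L,W,H,x0):
    "pose whose projected box silhouette best matches the given masks (IoU), all cameras"
    from scipy.optimize import minimize
    def cost(p):
        e=0
        for n,(m,ig) in masks.items():
            q=cv2.convexHull((proj(n,box(p[0]/1e3,p[1]/1e3,z0,L,W,H,np.radians(p[2])))*1.0).astype(np.float32))
            ys,xs=np.where(m);x1,y1=xs.min()-8,ys.min()-8;w,h=xs.max()-x1+9,ys.max()-y1+9;k=8
            im=np.zeros((h*k,w*k),np.uint8);cv2.fillPoly(im,[np.round((q-[x1-.5,y1-.5])*k).astype(np.int32)],255)
            im=cv2.resize(im,(w,h),interpolation=cv2.INTER_AREA)/255.
            sub=m[y1:y1+h,x1:x1+w].astype(float);wt=1-ig[y1:y1+h,x1:x1+w]
            e+=(abs(im-sub)*wt).sum()/(sub.sum())
        return e
    s=minimize(cost,x0,method='Nelder-Mead',options=dict(initial_simplex=np.array(x0)+np.array([[0,0,0],[6,0,0],[0,6,0],[0,0,6]])))
    return s.x.round(1),round(s.fun,3)
def blob(m,ks=5):
    m=cv2.morphologyEx(m.astype(np.uint8),cv2.MORPH_CLOSE,np.ones((ks,ks)))
    c=max(cv2.findContours(m,0,1)[0],key=cv2.contourArea);o=np.zeros_like(m);cv2.drawContours(o,[c],-1,1,-1);return o
E
python3 d.py 510 -199 130 97
python3 - <<'E'
from e import *
# driver in tray
for n,h,b in(('top',ht,(380,236,425,296)),('side',hs,(205,345,275,412))):
    m=(h[...,1]<45)&(h[...,2]>150)
    print(n,rect(n,win(m,*b),.025), [ (round(o['p'],2),rect(n,o['region'],.025)) for o in r.outline_of(n,'led_driver')[:3]])
M={}
for n,h,b in(('top',ht,(325,222,370,275)),('side',hs,(225,255,300,330))):
    m=blob(win((abs(h[...,0]-114)<16)&(h[...,1]>90),*b),7);M[n]=(m,np.zeros_like(m))
    print(n,rect(n,m,.06)); print(fit({n:M[n]},.032,.105,.05,.028,[512,-199,7]))
print(fit(M,.032,.105,.05,.028,[512,-199,7]))
cv2.imwrite('pics/c9.png',np.vstack([np.hstack([cv2.resize(a,(400,300),interpolation=2) for a in(T[225:285,310:390,::-1],S[240:330,200:320,::-1])]),np.hstack([cv2.resize(a,(400,300),interpolation=2) for a in(T[235:295,360:440,::-1],S[330:420,180:300,::-1])])]))
E
```

```text
19.98 [538.  -79.3 149.5] yang 97.35 spin 0.0061 d before [  43.  -115.2   19.6] d after spin [  42.3 -115.4   19.6] q6 [ -11.  -108.3] w 1.001 F [-0.8 -0.3 -0.3] 0.0
top (array([ 460.1, -366.1]), array([91., 46.]), 7.0) [(0.86, (array([ 461.3, -366.7]), array([79., 43.]), 8.2))]
side (array([ 470.4, -370.8]), array([138.,  69.]), 7.0) [(0.96, (array([ 461.5, -373.3]), array([80., 44.]), 5.9)), (0.79, (array([ 637.9, -222.1]), array([55., 29.]), 112.2))]
top (array([ 501.5, -206.7]), array([89., 40.]), 173.5)
(array([ 510.5, -203. ,    7.1]), np.float64(0.691))
side (array([ 501.3, -205.4]), array([78., 48.]), 179.0)
(array([ 510.1, -190.6,    8.1]), np.float64(0.83))
(array([ 512.6, -201.4,    5. ]), np.float64(1.559))
```

View pics/c9.png

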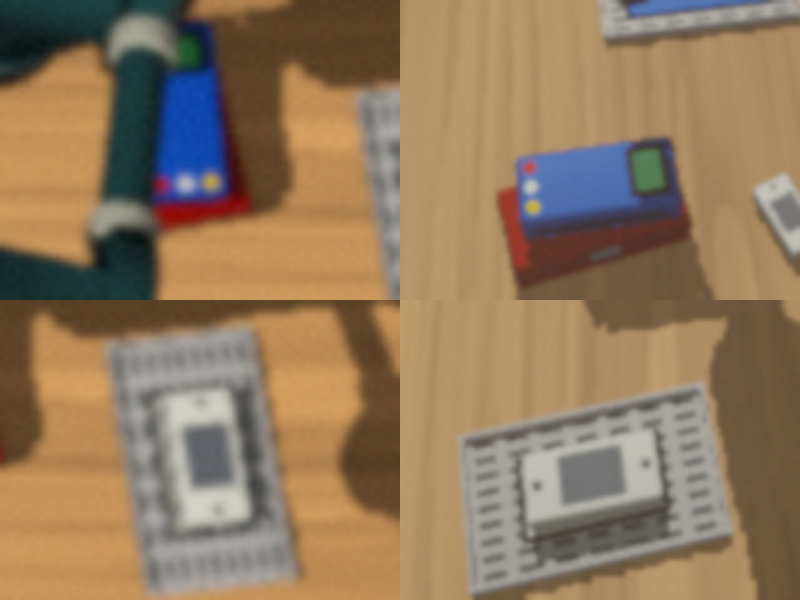

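The driver sits flat and in line within its outline. I'll compute from the corners I read: tester top in c7/c9, and the driver.

Run:
```python
from h import *
def rep(n,c,z,t):
    w=plane(n,c,z)*1e3;e=[np.linalg.norm(w[i]-w[(i+1)%4]) for i in range(4)]
    l=(w[1]-w[0]+w[2]-w[3]) if e[0]>e[1] else (w[2]-w[1]+w[3]-w[0])
    print(t,n,w.mean(0).round(1),np.round(e),round(np.degrees(np.arctan2(l[1],l[0]))%180,1))
rep('side',[(200+(x-400)*.3,240+y*.3) for x,y in((517,157),(668,138),(680,205),(525,236))],.06,'tester')
rep('top',[(310+x/6,225+y/5) for x,y in((152,27),(252,20),(277,195),(172,205))],.06,'tester')
rep('side',[(180+(x-400)*.3,330+(y-300)*.3) for x,y in((523,461),(656,430),(666,492),(530,529))],.025,'driver')
rep('top',[(360+x/5,235+(y-300)/5) for x,y in((161,394),(240,388),(257,517),(178,530))],.025,'driver')
```

```text
tester side [ 514.  -205.8] [100.  48. 100.  56.] 5.3
tester top [ 510.8 -201.6] [ 49. 102.  51. 103.] 4.9
driver side [ 463.7 -372.1] [80. 35. 79. 38.] 8.9
driver top [ 459.2 -371.4] [47. 76. 47. 80.] 4.7
```

Run:
```python
from e import *
h=hs;b=(225,255,300,330)
print(hs[285,255],hs[290,250],hs[295,265],hs[310,250])
m=win((abs(h[...,0]-112)<20)&(h[...,1]>80),*b);ys,xs=np.where(m);print(m.sum(),xs.min(),xs.max(),ys.min(),ys.max())
m=blob(m,9);ys,xs=np.where(m);print(m.sum(),xs.min(),xs.max(),ys.min(),ys.max())
q=proj('side',box(.512,-.203,.032,.105,.05,.028,.1));print(q.round(0).tolist())
M={'side':(m,np.zeros_like(m))};print(fit(M,.032,.105,.05,.028,[512,-203,6]))
```

```text
[111 114 175] [110 135 180] [110 142 174] [179 100  89]
659 236 282 283 307
730 236 282 283 307
[[237.0, 314.0], [234.0, 293.0], [284.0, 306.0], [280.0, 286.0], [235.0, 309.0], [233.0, 288.0], [284.0, 300.0], [280.0, 280.0]]
(array([ 510.7, -190.2,    4.8]), np.float64(0.765))
```

```bash
cat >> e.py <<'E'
def hull(m):
    c=max(cv2.findContours(m.astype(np.uint8),0,1)[0],key=cv2.contourArea);ys,xs=np.where(m)
    o=np.zeros(m.shape,np.uint8);cv2.fillConvexPoly(o,cv2.convexHull(np.c_[xs,ys].astype(np.int32)),1);return o
def opn(m):return cv2.morphologyEx(m.astype(np.uint8),cv2.MORPH_OPEN,np.ones((2,2)))
E
python3 - <<'E'
from e import *
h=hs;b=(225,255,300,330)
for v in(110,135,150):
    m=hull(opn(win((abs(h[...,0]-112)<20)&(h[...,1]>80)&(h[...,2]>v),*b)))
    print(v,m.sum(),rect('side',m,.06),fit({'side':(m,np.zeros_like(m))},.0599,.105,.05,.0001,[512,-203,6]))
E
```

```text
110 684 (array([ 502.5, -207. ]), array([73., 47.]), 9.5) (array([ 517.8, -204.8,    4.1]), np.float64(0.36))
135 614 (array([ 502.5, -205.4]), array([69., 44.]), 5.9) (array([ 519.1, -204.5,    1.9]), np.float64(0.457))
150 590 (array([ 502.6, -204.6]), array([68., 43.]), 5.3) (array([ 521.2, -203.9,   -1.5]), np.float64(0.505))
```

Call:
step_arm:
  dp:
    - [-0.01,0.03,0]
    - [-0.01,0.036,0]
    - [-0.01,0.036,0]
    - [-0.01,0.036,0]
    - [0,0,0]
    - [0,0,0]
  spin: [0,0,0,0,0,0]

```text
time: 20.88
ee_pos: [0.5603, 0.0645, 0.1493]
tcp_rot: [[-0.991, -0.13, 0.0], [-0.13, 0.991, -0.0], [-0.0, -0.0, -1.0]]
ft_force: [0.4, -0.9, 0.3]
gripper_width: 1.0
finger_force: 0.0
```

```bash
python3 - <<'E'
from e import *
for n,h,b in(('top',ht,(325,222,370,275)),('side',hs,(225,255,300,330))):
  for v in(90,130,):
    m=hull(opn(win((abs(h[...,0]-112)<20)&(h[...,1]>80)&(h[...,2]>v),*b)))
    print(n,v,m.sum(),rect(n,m,.06),fit({n:(m,np.zeros_like(m))},.0599,.105,.05,.0001,[512,-203,6]))
for n,h,b in(('top',ht,(384,236,417,290)),('side',hs,(205,345,275,412))):
  for v in(175,190,):
    m=win((h[...,1]<45)&(h[...,2]>v),*b)
    print(n,v,m.sum(),rect(n,m,.025))
E
python3 d.py 512 -202 130 97
```

```text
top 90 618 (array([ 509. , -202.4]), array([98., 52.]), 1.1) (array([ 509.7, -202.2,    3.2]), np.float64(0.11))
top 130 467 (array([ 501.4, -200.4]), array([83., 47.]), 7.8) (array([ 510.4, -201.6,    3.4]), np.float64(0.361))
side 90 960 (array([ 515. , -207.2]), array([98., 49.]), 5.0) (array([ 515.4, -206. ,    4.3]), np.float64(0.102))
side 130 821 (array([ 513.5, -205.2]), array([91., 45.]), 2.6) (array([ 515.3, -202.8,    4.8]), np.float64(0.263))
top 175 21 (array([ 425.1, -363.6]), array([21.,  8.]), 88.6)
top 190 13 (array([ 425.9, -361.7]), array([17.,  7.]), 97.2)
side 175 25 (array([ 426.1, -363.8]), array([16.,  5.]), 86.4)
20.98 [560.   62.5 149.1] yang 97.31 spin 0.0054 d before [  81.2 -256.2   19.3] d after spin [  79.8 -256.7   19.3] q6 [  3.9 -93.4] w 1.002 F [-1.2 -0.9  0.3] 0.0Traceback (most recent call last):
  File "<stdin>", line 9, in <module>
  File "h.py", line 15, in rect
    c=max(cv2.findContours(mask.astype(np.uint8),0,cv2.CHAIN_APPROX_NONE)[0],key=cv2.contourArea)
ValueError: max() iterable argument is empty
```

Call:
step_arm:
  dp:
    - [0,0,0]
    - [0.007,-0.02,0]
    - [0.008,-0.032,0]
    - [0.009,-0.035,0]
    - [0.009,-0.035,0]
    - [0.009,-0.035,0]
    - [0.009,-0.035,0]
    - [0.009,-0.035,0.01]
    - [0.006,-0.02,0.02]
    - [0.004,-0.013,0.02]
    - [0,0,0]
    - [0,0,0]
  spin: [0.04,0,0,0,0,0,0,0,0,0,0,0]

```text
time: 21.98
ee_pos: [0.5109, -0.2034, 0.0979]
tcp_rot: [[-0.997, -0.083, -0.003], [-0.083, 0.997, 0.002], [0.003, 0.002, -1.0]]
ft_force: [0.5, 0.5, -0.4]
gripper_width: 0.998
finger_force: 0.0
```

Call:
step_arm:
  dp:
    - [0,0,0]
    - [0,0,0]
  spin: [0,0]

```text
time: 22.15
ee_pos: [0.5139, -0.2022, 0.1006]
tcp_rot: [[-0.996, -0.087, 0.002], [-0.087, 0.996, -0.001], [-0.002, -0.001, -1.0]]
ft_force: [0.6, -0.8, -0.3]
gripper_width: 1.002
finger_force: 0.0
```

```bash
python3 d.py 512.5 -203 54 95
```

```text
22.15 [ 513.9 -202.2  100.6] yang 94.99 spin -0.0001 d before [ 1.6 -0.6 46.6] d after spin [ 1.6 -0.6 46.6] q6 [ -24.1 -119.1] w 1.002 F [ 0.6 -0.8 -0.3] 0.0
```

Call:
step_arm:
  dp:
    - [0.001,0,0.015]
    - [0,0,0.015]
    - [0,0,0.01]
    - [0,0,0.006]
    - [0,0,0]
    - [0,0,0]
    - [0,0,0]
  spin: [0,0,0,0,0,0,0]

```text
time: 22.73
ee_pos: [0.5129, -0.2023, 0.0541]
tcp_rot: [[-0.996, -0.088, 0.001], [-0.088, 0.996, -0.001], [-0.001, -0.001, -1.0]]
ft_force: [0.1, -0.2, -0.2]
gripper_width: 0.999
finger_force: 0.0
```

Call:
step_arm:
  dp:
    - [0,0,0]
    - [0,0,0]
    - [0,0,0]
    - [0,0,0]
    - [0,0,0]
    - [0,0,0]
    - [0,0,0]
    - [0,0,0]
    - [0,0,0]
  spin: [0,0,0,0,0,0,0,0,0]
  jaw: -1

```text
time: 23.48
ee_pos: [0.5129, -0.2025, 0.0542]
tcp_rot: [[-0.996, -0.087, 0.002], [-0.087, 0.996, -0.0], [-0.001, -0.001, -1.0]]
ft_force: [-0.7, 1.1, 7.0]
gripper_width: 0.572
finger_force: 65.0
```

```bash
python3 d.py 594.5 -10.8 90 93
```

```text
23.48 [ 512.9 -202.5   54.2] yang 94.99 spin 0.0347 d before [-98.  183.9 -35.7] d after spin [-91.6 187.2 -35.7] q6 [ -24.1 -119.1] w 0.572 F [-0.7  1.1  7. ] 64.98059749603271
```

Call:
step_arm:
  dp:
    - [0,0,-0.003]
    - [0,0,-0.006]
    - [0,0,-0.012]
    - [0,0,-0.02]
    - [0,0,-0.01]
    - [-0.01,0.02,0]
    - [-0.014,0.03,0]
    - [-0.017,0.034,0]
    - [-0.017,0.034,0]
    - [-0.016,0.033,0]
    - [-0.012,0.024,0]
    - [-0.006,0.012,0]
  spin: [0,0,0,0,0.035,0,0,0,0,0,0,0]

```text
time: 24.48
ee_pos: [0.5954, -0.0076, 0.1051]
tcp_rot: [[-0.999, -0.055, 0.001], [-0.055, 0.999, 0.001], [-0.001, 0.001, -1.0]]
ft_force: [0.4, -0.3, -2.7]
gripper_width: 0.569
finger_force: 64.2
```

Call:
step_arm:
  dp:
    - [0,0,0]
    - [0,0,0]
    - [0,0,0]
    - [0,0,0]
  spin: [0,0,0,0]

```text
time: 24.82
ee_pos: [0.5935, -0.0119, 0.1042]
tcp_rot: [[-0.999, -0.051, -0.001], [-0.051, 0.999, -0.0], [0.001, -0.0, -1.0]]
ft_force: [-0.5, 0.7, -1.8]
gripper_width: 0.565
finger_force: 64.2
```

```bash
python3 d.py 594.5 -10.8 25.5 93.2
python3 - <<'E'
from e import *
for n,h,b in(('top',ht,(325,222,370,280)),('side',hs,(220,255,305,335))):
  for s in(110,):
    m=hull(opn(win(((h[...,0]<7)|(h[...,0]>170))&(h[...,1]>s)&(h[...,2]>60),*b)))
    print(n,m.sum(),rect(n,m,.032),fit({n:(m,np.zeros_like(m))},0,.12,.06,.032,[505,-205,10]))
E
```

```text
24.82 [593.5 -11.9 104.2] yang 92.92 spin -0.0049 d before [-1.1  1.1 78.7] d after spin [-1.1  1.1 78.7] q6 [ -3.5 -96.4] w 0.565 F [-0.5  0.7 -1.8] 64.17049169540405
top 851 (array([ 503.8, -208.5]), array([117.,  63.]), 12.4) (array([ 505.2, -210.4,   13.1]), np.float64(0.061))
side 1310 (array([ 510.2, -211.1]), array([116.,  58.]), 12.4) (array([ 507.9, -197.2,   12.6]), np.float64(0.28))
```

Call:
step_arm:
  dp:
    - [-0.001,0.001,0.015]
    - [0,0,0.025]
    - [0,0,0.02]
    - [0,0,0.01]
    - [0,0,0.004]
    - [0,0,0.002]
    - [0,0,0]
    - [0,0,0]
    - [0,0,0]
  spin: [-0.004,0,0,0,0,0,0,0,0]

```text
time: 25.67
ee_pos: [0.5964, -0.0097, 0.0298]
tcp_rot: [[-0.998, -0.056, 0.003], [-0.056, 0.998, -0.0], [-0.003, -0.0, -1.0]]
ft_force: [0.0, 0.7, -1.3]
gripper_width: 0.571
finger_force: 64.1
```

```bash
python3 d.py 594.5 -10.8 25 93.2
python3 - <<'E'
from e import *
print('side blob');h=hs;b=(250,205,330,262)
m=opn(win((abs(h[...,0]-112)<20)&(h[...,1]>80)&(h[...,2]>90),*b));print(rect('side',hull(m),.03))
cv2.imwrite('pics/c10.png',np.hstack([cv2.resize(T[180:270,235:325,::-1],(400,400),interpolation=2),cv2.resize(S[195:270,240:340,::-1],(400,400),interpolation=2)]))
E
```

```text
25.67 [596.4  -9.7  29.8] yang 93.22 spin 0.0003 d before [ 2.  -0.9  4.7] d after spin [ 2.  -0.9  4.7] q6 [ -3.3 -96.5] w 0.571 F [ 0.   0.7 -1.3] 64.10625457763672
side blob
(array([593.9, -19.4]), array([109.,  58.]), 15.2)
```

View pics/c10.png

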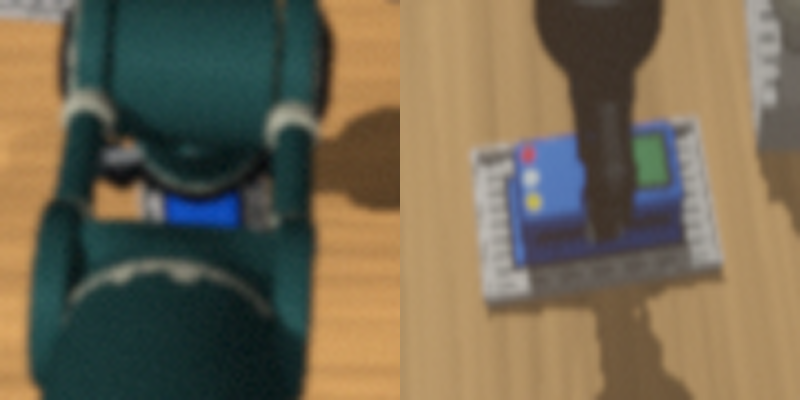

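The tester hovers centred in its tray: its front edge midpoint and the tray's are both at about crop x 603. I'll lower it.

Call:
step_arm:
  dp:
    - [0.001,-0.0005,0.002]
    - [0,0,0.0015]
    - [0,0,0]
    - [0,0,0]
    - [0,0,0]
  spin: [0,0,0,0,0]

```text
time: 26.18
ee_pos: [0.5945, -0.0102, 0.0252]
tcp_rot: [[-0.998, -0.056, 0.0], [-0.056, 0.998, -0.0], [-0.0, -0.0, -1.0]]
ft_force: [-1.6, -0.7, 2.8]
gripper_width: 0.567
finger_force: 64.7
```

Contact at z 25.2. I'll release and retract.

Call:
step_arm:
  dp:
    - [0,0,0]
    - [0,0,0]
    - [0,0,0]
    - [0,0,0]
    - [0,0,0]
  spin: [0,0,0,0,0]
  jaw: 0.6

```text
time: 26.6
ee_pos: [0.5942, -0.0102, 0.0247]
tcp_rot: [[-0.998, -0.056, -0.0], [-0.056, 0.998, 0.0], [0.0, 0.0, -1.0]]
ft_force: [-0.9, 0.3, -0.4]
gripper_width: 0.798
finger_force: 0.0
```

Call:
step_arm:
  dp:
    - [0,0,-0.003]
    - [0,0,-0.008]
    - [0,0,-0.015]
    - [0,0,-0.025]
    - [0,0,-0.035]
    - [0,0.02,-0.03]
    - [0,0.036,0]
    - [0,0.036,0]
    - [0,0.036,0]
    - [0,0.03,0]
    - [0,0,0]
    - [0,0,0]
  spin: [0,0,0,0,0,0,0,0,0,0,0,0]
  jaw: 1

```text
time: 27.6
ee_pos: [0.5853, 0.1492, 0.1416]
tcp_rot: [[-0.998, -0.059, 0.001], [-0.059, 0.998, -0.0], [-0.001, -0.0, -1.0]]
ft_force: [0.1, -0.4, 0.1]
gripper_width: 1.001
finger_force: 0.0
```

```bash
python3 d.py 506 -209 90 102.7
cat > f.py <<'E'
from e import *
for n,h,b in(('top',ht,(325,222,370,280)),('side',hs,(220,255,305,335))):
  for s,v,z0,H in((110,60,0,.032),(110,30,0,.032),(110,110,.0319,.0001)):
    m=hull(opn(win(((h[...,0]<7)|(h[...,0]>170))&(h[...,1]>s)&(h[...,2]>v),*b)))
    print('tin',n,m.sum(),rect(n,m,.032),fit({n:(m,np.zeros_like(m))},z0,.12,.06,H,[506,-209,12]))
for n,h,b in(('top',ht,(262,190,300,255)),('side',hs,(253,205,325,262))):
  for v in(60,90,):
    m=hull(opn(win((abs(h[...,0]-112)<20)&(h[...,1]>80)&(h[...,2]>v),*b)))
    print('tester',n,v,m.sum(),rect(n,m,.031),fit({n:(m,np.zeros_like(m))},.003,.105,.05,.028,[594,-11,3]))
E
python3 f.py
```

```text
27.6 [585.3 149.2 141.6] yang 93.41 spin -0.1622 d before [ 100.5 -352.8   51.5] d after spin [ 156.2 -332.    51.5] q6 [ 11.9 -81.5] w 1.001 F [ 0.1 -0.4  0.1] 0.0
tin top 847 (array([ 503.6, -208.2]), array([117.,  63.]), 12.8) (array([ 505.1, -210. ,   13. ]), np.float64(0.063))
tin top 847 (array([ 503.6, -208.2]), array([117.,  63.]), 12.8) (array([ 505.1, -210. ,   13. ]), np.float64(0.063))
tin top 847 (array([ 503.6, -208.2]), array([117.,  63.]), 12.8) (array([ 504.6, -207.6,   12.4]), np.float64(0.067))
tin side 1311 (array([ 509.6, -211.1]), array([116.,  59.]), 13.0) (array([ 507. , -198.4,   12.6]), np.float64(0.28))
tin side 1311 (array([ 509.6, -211.1]), array([116.,  59.]), 13.0) (array([ 507. , -198.4,   12.6]), np.float64(0.28))
tin side 1291 (array([ 509.5, -210.7]), array([116.,  58.]), 13.1) (array([ 510.3, -209.6,   12.7]), np.float64(0.074))
tester top 60 653 (array([587.8, -14. ]), array([110.,  54.]), 3.3) (array([590.5, -13.4,   3.8]), np.float64(0.087))
tester top 90 624 (array([587.3, -12.8]), array([111.,  51.]), 4.1) (array([590. , -12.3,   4.6]), np.float64(0.059))
tester side 60 733 (array([593.2, -22. ]), array([104.,  55.]), 11.2) (array([596.2, -12. ,   2.6]), np.float64(0.274))
tester side 90 733 (array([593.2, -22. ]), array([104.,  55.]), 11.2) (array([596.2, -12. ,   2.6]), np.float64(0.274))
```

Call:
step_arm:
  dp:
    - [0,0,0]
    - [0,0,0]
    - [0.015,-0.032,0]
    - [0.017,-0.036,0]
    - [0.017,-0.036,0]
    - [0.017,-0.036,0]
    - [0.017,-0.036,0]
    - [0.017,-0.036,0]
    - [0.017,-0.036,0.01]
    - [0.017,-0.036,0.01]
    - [0.014,-0.032,0.01]
    - [0.008,-0.016,0.02]
  spin: [-0.081,-0.081,0,0,0,0,0,0,0,0,0,0]

```text
time: 28.7
ee_pos: [0.5051, -0.2163, 0.0929]
tcp_rot: [[-0.977, -0.212, 0.004], [-0.212, 0.977, -0.004], [-0.004, -0.005, -1.0]]
ft_force: [0.7, -0.1, -0.4]
gripper_width: 1.003
finger_force: 0.0
```

Call:
step_arm:
  dp:
    - [0,0,0]
    - [0,0,0]
    - [0,0,0]
  spin: [0,0,0]

```text
time: 28.95
ee_pos: [0.5046, -0.2107, 0.0911]
tcp_rot: [[-0.977, -0.215, -0.0], [-0.215, 0.977, 0.0], [-0.0, 0.0, -1.0]]
ft_force: [-0.3, 0.7, -0.1]
gripper_width: 1.002
finger_force: 0.0
```

```bash
python3 d.py 507.3 -209 22 102.7; python3 f.py | grep tester; python3 -c "
from c import *
np.save('S1',S);np.save('T1',T)"
```

```text
28.95 [ 504.6 -210.7   91.1] yang 102.4 spin -0.0053 d before [-3.   1.1 69.1] d after spin [-3.   1.1 69.1] q6 [ -25.3 -127.7] w 1.002 F [-0.3  0.7 -0.1] 0.0
tester top 60 665 (array([588.1, -14.2]), array([110.,  55.]), 2.5) (array([590.2, -13.4,   4.1]), np.float64(0.102))
tester top 90 640 (array([588. , -13.3]), array([110.,  53.]), 3.1) (array([590.7, -13. ,   3.7]), np.float64(0.071))
tester side 60 805 (array([593.7, -22.3]), array([103.,  61.]), 10.7) (array([596.6, -12. ,   9.7]), np.float64(0.164))
tester side 90 699 (array([595.8, -18.1]), array([104.,  53.]), 4.2) (array([595.6,  -4.6,   4.7]), np.float64(0.317))
```

Call:
step_arm:
  dp:
    - [-0.003,0.001,0.015]
    - [0,0,0.02]
    - [0,0,0.015]
    - [0,0,0.01]
    - [0,0,0.006]
    - [0,0,0.003]
    - [0,0,0]
    - [0,0,0]
    - [0,0,0]
  spin: [-0.005,0,0,0,0,0,0,0,0]

```text
time: 29.9
ee_pos: [0.5085, -0.209, 0.0227]
tcp_rot: [[-0.975, -0.221, 0.002], [-0.221, 0.975, -0.001], [-0.001, -0.001, -1.0]]
ft_force: [0.0, -0.2, -0.2]
gripper_width: 0.996
finger_force: 0.0
```

Call:
step_arm:
  dp:
    - [0,0,0]
    - [0,0,0]
    - [0,0,0]
    - [0,0,0]
    - [0,0,0]
    - [0,0,0]
    - [0,0,0]
    - [0,0,0]
  spin: [0,0,0,0,0,0,0,0]
  jaw: -1

```text
time: 30.57
ee_pos: [0.5084, -0.209, 0.0228]
tcp_rot: [[-0.975, -0.221, 0.001], [-0.221, 0.975, -0.0], [-0.001, -0.001, -1.0]]
ft_force: [-1.2, 0.7, 5.8]
gripper_width: 0.691
finger_force: 67.1
```

```bash
python3 d.py 552.8 195.5 90 92
```

```text
30.57 [ 508.4 -209.    22.8] yang 102.77 spin 0.188 d before [-132.8  384.6  -67.3] d after spin [-58.6 402.7 -67.3] q6 [ -25.  -127.7] w 0.691 F [-1.2  0.7  5.8] 67.08211183547974
```

Call:
step_arm:
  dp:
    - [0,0,-0.003]
    - [0,0,-0.008]
    - [0,0,-0.015]
    - [0,0,-0.025]
    - [0,0,-0.02]
    - [0,0,0]
    - [0,0,0]
    - [-0.003,0.02,0]
    - [-0.005,0.033,0]
    - [-0.005,0.035,0]
    - [-0.005,0.035,0]
    - [-0.005,0.035,0]
  spin: [0,0,0,0,0.06,0.064,0.064,0,0,0,0,0]

```text
time: 31.57
ee_pos: [0.5244, -0.0487, 0.0928]
tcp_rot: [[-0.999, -0.034, -0.001], [-0.034, 0.999, -0.0], [0.001, -0.0, -1.0]]
ft_force: [1.5, -0.2, -2.2]
gripper_width: 0.686
finger_force: 66.2
```

Call:
step_arm:
  dp:
    - [-0.005,0.035,0]
    - [-0.005,0.035,0]
    - [-0.005,0.035,0]
    - [-0.005,0.035,0]
    - [-0.005,0.035,0]
    - [-0.005,0.035,0]
    - [-0.003,0.02,0]
    - [-0.002,0.01,0]
    - [0,0,0]
    - [0,0,0]
    - [0,0,0]
    - [0,0,0]
  spin: [0,0,0,0,0,0,0,0,0,0,0,0]

```text
time: 32.57
ee_pos: [0.5512, 0.1895, 0.0926]
tcp_rot: [[-0.999, -0.034, -0.001], [-0.034, 0.999, -0.001], [0.001, -0.001, -1.0]]
ft_force: [0.0, -0.6, -1.6]
gripper_width: 0.684
finger_force: 66.2
```

```bash
python3 d.py 553.3 195.5 26 92
```

```text
32.57 [551.2 189.5  92.6] yang 91.93 spin -0.0013 d before [-2.3  6.  66.5] d after spin [-2.3  6.  66.5] q6 [ 16.5 -75.4] w 0.684 F [ 0.  -0.6 -1.6] 66.19751214981079
```

Call:
step_arm:
  dp:
    - [-0.002,0.006,0.015]
    - [0,0,0.02]
    - [0,0,0.015]
    - [0,0,0.008]
    - [0,0,0.004]
    - [0,0,0.002]
    - [0,0,0]
    - [0,0,0]
    - [0,0,0]
  spin: [0,0,0,0,0,0,0,0,0]

```text
time: 33.32
ee_pos: [0.5543, 0.1973, 0.0299]
tcp_rot: [[-0.999, -0.035, 0.002], [-0.035, 0.999, 0.001], [-0.002, 0.001, -1.0]]
ft_force: [-0.3, -0.8, -2.4]
gripper_width: 0.687
finger_force: 66.2
```

```bash
python3 d.py 553.3 195.5 26 92
```

```text
33.32 [554.3 197.3  29.9] yang 92.01 spin 0.0002 d before [ 1.1 -1.8  3.9] d after spin [ 1.1 -1.8  3.9] q6 [ 17.2 -74.8] w 0.687 F [-0.3 -0.8 -2.4] 66.2450623512268
```

Call:
step_arm:
  dp:
    - [0,-0.001,0.002]
    - [0,0,0.001]
    - [0,0,0]
    - [0,0,0]
    - [0,0,0]
  spin: [0,0,0,0,0]

```text
time: 33.73
ee_pos: [0.5534, 0.1962, 0.0258]
tcp_rot: [[-0.999, -0.035, 0.0], [-0.035, 0.999, -0.0], [-0.0, -0.0, -1.0]]
ft_force: [-0.4, -0.1, -1.5]
gripper_width: 0.69
finger_force: 66.4
```

Call:
step_arm:
  dp:
    - [0,0,0.0005]
    - [0,0,0]
    - [0,0,0]
  spin: [0,0,0]

```text
time: 33.98
ee_pos: [0.5534, 0.1962, 0.0258]
tcp_rot: [[-0.999, -0.035, -0.0], [-0.035, 0.999, 0.0], [0.0, 0.0, -1.0]]
ft_force: [-1.9, -1.1, 5.1]
gripper_width: 0.686
finger_force: 66.8
```

Seated. I'll release, retract and swing clear.

Call:
step_arm:
  dp:
    - [0,0,0]
    - [0,0,0]
    - [0,0,0]
    - [0,0,0]
    - [0,0,0]
  spin: [0,0,0,0,0]
  jaw: 1

```text
time: 34.4
ee_pos: [0.5535, 0.1962, 0.0252]
tcp_rot: [[-0.999, -0.035, 0.0], [-0.035, 0.999, 0.0], [-0.0, 0.0, -1.0]]
ft_force: [-0.2, -0.6, -0.1]
gripper_width: 0.999
finger_force: 0.0
```

Call:
step_arm:
  dp:
    - [0,0,-0.003]
    - [0,0,-0.008]
    - [0,0,-0.015]
    - [0,0,-0.025]
    - [0,0,-0.035]
    - [0,0,-0.035]
    - [0,-0.02,-0.03]
    - [0.01,-0.036,0]
    - [0.01,-0.036,0]
    - [0.01,-0.036,0]
    - [0.01,-0.036,0]
    - [0.01,-0.036,0]
  spin: [0,0,0,0,0,0,0,0,0,0,0,0]

```text
time: 35.4
ee_pos: [0.51, -0.0069, 0.1774]
tcp_rot: [[-0.999, -0.036, 0.002], [-0.036, 0.999, -0.0], [-0.002, -0.0, -1.0]]
ft_force: [1.1, -0.8, -0.2]
gripper_width: 0.997
finger_force: 0.0
```

Call:
step_arm:
  dp:
    - [0.01,-0.036,0]
    - [0.01,-0.036,0]
    - [0.01,-0.036,0]
    - [0,-0.036,0]
    - [0,-0.036,0]
    - [0,0,0]
    - [0,0,0]
    - [0,0,0]
  spin: [0,0,0,0,0,0,0,0]

```text
time: 36.07
ee_pos: [0.4867, -0.1863, 0.1767]
tcp_rot: [[-0.999, -0.034, 0.0], [-0.034, 0.999, 0.0], [-0.0, 0.0, -1.0]]
ft_force: [0.0, 0.3, -0.4]
gripper_width: 1.001
finger_force: 0.0
```

```bash
python3 d.py 500 -200 150; python3 f.py | grep tester
python3 - <<'E'
from e import *
def P(im,x,y):return cv2.resize(im[y:y+60,x:x+80,::-1],(400,300),interpolation=2)
cv2.imwrite('pics/c11.png',np.vstack([np.hstack([P(T,174,204),P(T,242,192)]),np.hstack([P(S,228,150),P(S,250,205)])]))
for n,h,b in(('top',ht,(185,200,240,268)),('side',hs,(235,155,300,200))):
  for v in(60,110):
    m=hull(opn(win(((h[...,0]<7)|(h[...,0]>170))&(h[...,1]>110)&(h[...,2]>v),*b)))
    print('tin',n,m.sum(),rect(n,m,.035),fit({n:(m,np.zeros_like(m))},.003,.12,.06,.032,[553,195,2]))
E
```

```text
36.07 [ 486.7 -186.3  176.7] yang 91.95 spin 0 d before [-12.8 -14.1  26.7] d after spin [-12.8 -14.1  26.7] q6 [ -23.7 -115.7] w 1.001 F [ 0.   0.3 -0.4] 0.0
tin top 854 (array([547.2, 191.6]), array([123.,  62.]), 2.7) (array([549. , 193.8,   2.2]), np.float64(0.043))
tin top 765 (array([549.7, 193.1]), array([116.,  59.]), 1.0) (array([553.1, 196.3,   2.3]), np.float64(0.153))
tin side 703 (array([559.8, 178.8]), array([103.,  76.]), 20.1) (array([565.3, 191.6,   2.4]), np.float64(0.361))
tin side 528 (array([563.9, 188.4]), array([102.,  58.]), 2.0) (array([561. , 218.6,  -2.8]), np.float64(0.749))Traceback (most recent call last):
  File "f.py", line 4, in <module>
    m=hull(opn(win(((h[...,0]<7)|(h[...,0]>170))&(h[...,1]>s)&(h[...,2]>v),*b)))
  File "e.py", line 24, in hull
    c=max(cv2.findContours(m.astype(np.uint8),0,1)[0],key=cv2.contourArea);ys,xs=np.where(m)
ValueError: max() iterable argument is empty
```

View pics/c11.png

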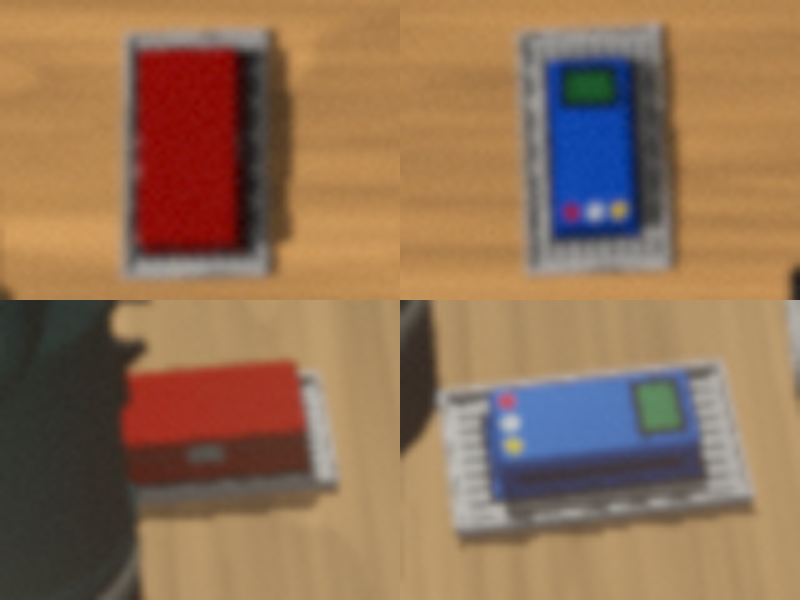

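The last picture shows the tin flat and centred in its tray, at top (213,234). The tester is likewise flat and centred at top (281,221), with its front edge midpoint matching the tray's. The arm is clear, so I'll hand in.

```bash
python3 -c "
from station import r
print(r.hand_in())"
```

```text
the job is handed in; nothing more can be done
None
```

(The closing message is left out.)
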